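# Slide the pan to the red ring and hold its twist lid at the half-way mark

## Robot

A 6-joint arm with a two-finger parallel gripper is mounted at the origin on a cart in front of the work surface, level with it; the furniture and walls round the work are solid. World frame = base frame: x ahead of the robot, y to its left, z up, the work surface at z = 0. Lengths are in m, angles in degrees, forces in N, time in s.
With the tool pointing down it reaches from about 0.3 to 0.95 m from the base axis. Payload 3.1 kg.
Tool frame: the origin (TCP) lies on the centre line of the jaws, within the pads' length; the fingertips stand 22 mm ahead of it and the grasp point (between the pads) lies 3 mm ahead of it (env.finger_overhang is the y of the fingertips in the tool frame, in m); y points along the fingers, x is the direction in which the jaws open and shut, and the axes are right-handed (so a half turn about y gives the same grasp; the last joint's range is limited). The gripper opens to 85 mm and grips with 20 to 120 N. Pads are 22 mm wide; open, the fingers measure 114 mm over their backs; the gripper's body (76 mm by 85 mm) begins 54 mm behind the grasp point. The pads swing forward as they close: fully open they stand 13 mm farther back than shut.
Start: joints at [-74.697, 17.653, 93.61, -0, 68.738, -3.994], TCP at [0.207, -0.59, 0.253] pointing down, gripper open.
Joint ranges: [-175.34, 175.34], [-45.06, 112.39], [2.9, 150.54], [-68.45, 248.45], [3.09, 151.38], [-168.51, 168.51]. Speed limits (degrees/s): [159.86, 159.86, 180, 180, 180, 180].

## Interface

Orientations are given as a 3x3 rotation matrix whose columns are the frame's x, y, z axes.
In Python, from bench import env gives the robot as it stands. Calls block until the motion is done:
- env.goto(position, orientation): joint-space move of the TCP to a pose.
- env.line_to(position, frame=None, feed=0.15, force_limit=None): straight line of the TCP; frame=None keeps the orientation; feed is the mean speed in m/s. With force_limit (N) it stops when the force on the tool has changed by that much, and returns True; else False.
- env.move_joints(angles): joint-space move.
- env.open_gripper() and env.clamp(): open the fingers fully, or close them until they stop; the grip force is fixed at half the most.
- env.wait(seconds).
- env.ik(position, orientation): joint angles nearest the present ones, or None.
- env.snapshot(name): name is "scene" or "side" or "wrist"; returns the picture (420x560x3 uint8, red, green, blue); there is no depth.
- env.camera_info(name): a dict with "vfov" (degrees; the focal length in pixels is half the picture's height over the tangent of half this angle, whatever the lens; pixels are square), "cx", "cy" (the principal point, pixels), "R" (3x3) and "t" (3): a world point X has camera coordinates R X + t; the wrist camera has in their place "tool_from_camera" (4x4, takes a point from camera to tool coordinates, whose origin is the TCP and whose axes are the tool frame's). Camera axes: x right, y down, z forward; pixel columns grow to the right and rows downward; lengths in m; the calibration is good to about 2 mm. A picture is of the moment at which its call begins: read the wrist's pose just before it. camera_info takes no time and is no camera call.
A pose or a line that the arm cannot do raises env.MotionError and nothing moves.
- env.job_done(): hands the job in, once; it reports no verdict.
Readings, each from a call of its own:
- env.get_time(): time.
- env.get_joint_positions(): joint angles.
- env.get_dq(): joint speeds.
- env.get_joint_torque(): joint torques, N m.
- env.get_eef_pos(): TCP position.
- env.get_tool_rot(): TCP orientation.
- env.get_force(): force on the tool from outside, world axes, zero at the start.
- env.get_wrist_torque(): the same for the moment, N m.
- env.get_grip_width(): finger opening in m.
Only numpy, scipy, OpenCV 4.12 (cv2) and the standard library are available. Lean on these libraries where they do the work, as an engineer would, in place of code of your own. Each camera call takes 0.05 s, during which the arm holds its last target.

## Task

Slide the saucepan across the hob, without lifting it, from the white ring to the middle of the red ring. Then drop the twist lid into the pan with its grip bar in line with the pan's handle, and turn it clockwise (seen from above) to the orange half-way mark, 45 degrees, so that it is caught under the rim but stops well short of locking at 90 degrees. Finish while still gripping the lid there; do not let go, and leave the salt shaker, pepper mill and jar alone.

Things in the scene. Friction and masses are not known exactly. Their poses are not given: they have to be found in the camera images.
- hob: Slim black two-zone table hob with an aluminium edge, fixed, 230 x 400 x 25 mm high (x, y, z); origin at the centre of its underside, flat top 25 mm above it.
- park_ring: White ring printed flat on the hob (156 mm diameter), where the pan starts; origin at its centre on the hob's top. The two rings' centres are 170 mm apart along the hob's y axis; which one is left or right varies.
- cook_ring: Red ring printed flat on the hob (156 mm diameter), where the pan must go; origin at its centre on the hob's top.
- pot: Loose open steel saucepan, about 0.8 kg, 80 mm high, 124 mm outside diameter, rim flared to 132 mm; origin at the centre of its underside, z up. Its handle lies along the pan's own -x axis and points roughly at the robot. Marks on the rim, twice, half a turn apart: white at 0 (insert, on the x axis), orange at 45 degrees clockwise (half-way), black at 90 degrees clockwise (lock).
- pot_handle (a point): Grip point in the middle of the pan's straight black bar handle, 125 mm from the pan's axis towards its -x and 62 mm above its underside. The bar runs from 80 to 195 mm from the axis, 20 mm wide and 15 mm high.
- pot_mouth (a point): Centre of the pan's mouth, level with the rim's top. Opening 103 mm wide between two inward lips 4 mm thick, flush with the rim. Two gaps in the lips, 34 mm wide, on the pan's +x and -x, admit the lid's lugs. Stops under the lips let the seated lid turn only clockwise from above, from 0 (bar in line with the handle) to its lock at 90 degrees; it turns freely, without spring or detent.
- lid: Loose steel twist lid, 0.14 kg, starts right way up on the worktop; origin at the centre of its underside, z up. Plug 98 mm in diameter, chamfered below, 11 mm deep under a cover disc of 121 mm. Two lugs, 22 mm wide and 5 mm high at the foot of the plug, reach 55.5 mm from the axis on its +x and -x. Same after half a turn. Home in the pan, its cover rests on the rim and its origin is 69 mm above the pan's.
- lid_bar (a point): Grip point on the lid's axis, 39 mm above its origin, in the black grip bar with an orange line along its top. The bar runs along the lid's x axis, in line with the lugs: 60 mm long, 14 mm wide, from 17 to 47 mm above the lid's origin. Once turned, the lid is caught under the lips with 2 mm of play up and down.
- salt_shaker: Salt shaker, 44 mm diameter, 90 mm high, bystander; origin at the centre of its underside.
- pepper_mill: Brown wooden pepper mill, 58 mm diameter, 170 mm high, bystander; origin at the centre of its underside.
- jar_3: Glass jar with a yellow lid, 64 mm diameter, 82 mm high, bystander; origin at the centre of its underside.

How it is judged (in metres and radians):
On the way, in this order (a step that is already met when the one before it is completed fails the run):
1. the pan stands in the middle of the red ring (within 25 mm) (horizontal distance between pot and cook_ring below 0.025 m and angle between pot's own z axis and vertical below 0.06 rad and z of pot in the frame of hob below 0.029 m and linear speed of pot below 0.02 m/s), for 0.2 s.
2. the lid is dropped home in the pan, its bar in line with the handle (within 11 degrees) (horizontal distance between lid and pot below 0.007 m and z of lid in the frame of pot between 0.065 and 0.0735 m and angle between the x axis of lid and the x axis of pot, either way round below 0.2 rad), for 0.1 s.
At the end, for the whole second after the job is handed in: The pan stands upright on the hob within 25 mm of the red ring's centre; the lid sits in it (centres within 7 mm, lid origin 65 to 73.5 mm above the pan's), turned 45 degrees (35 to 55) clockwise from the insert position, still, and gripped by the fingers with more than 2 N (horizontal distance between pot and cook_ring below 0.025 m and angle between pot's own z axis and vertical below 0.06 rad and z of pot in the frame of hob below 0.029 m and horizontal distance between lid and pot below 0.007 m and z of lid in the frame of pot between 0.065 and 0.0735 m and angle between the x axis of lid and the x axis of pot, either way round between 0.61 and 0.96 rad and contact force between the fingers and lid above 2 N and angular speed of lid below 0.5 rad/s and linear speed of lid below 0.02 m/s); the arm keeps its last pose, push and grip.
It fails at once if the pan was lifted off the hob (more than 10 mm) (z of pot in the frame of hob above 0.035 m).
It fails at once if the pan was tipped (more than 11 degrees) (angle between pot's own z axis and vertical above 0.2 rad).
It fails at once if the lid was turned to its lock (more than 75 degrees) (horizontal distance between lid and pot below 0.007 m and z of lid in the frame of pot between 0.065 and 0.0735 m and angle between the x axis of lid and the x axis of pot, either way round above 1.31 rad).
It fails at once if the salt shaker, pepper mill or jar was disturbed (moved more than 30 mm) (distance of any of salt_shaker, pepper_mill, jar_3 from where it was at the start of the episode above 0.03 m).
It also fails if it takes over 54 s, if anything falls off the work surface, if the arm or the gripper's body presses on something with over 40 N, if the wrist force passes 120 N, or if a joint passes its speed limit or range.

## Working session

There is one attempt and no reset: what is moved stays moved. The work goes in short steps, each a Python script; the robot and the scene stay as the last script left them, time stands still between calls to the robot, and variables do not carry over. Pictures are saved under pics/ and viewed, and the job is handed in when it is done.

```bash
mkdir -p pics; ls
python3 - <<'E'
from bench import env
import cv2,json
print(env.get_time(), env.finger_overhang, env.get_tool_rot(), env.get_eef_pos())
for n in ["scene","side","wrist"]:
    im=env.snapshot(n); cv2.imwrite(f"pics/{n}0.png",im[:,:,::-1])
    print(n,{k:(v.tolist() if hasattr(v,'tolist') else v) for k,v in env.camera_info(n).items()})
E
```

```text
pics
0.0 0.022 [[ 3.30428988e-01 -5.76950214e-04  9.43830679e-01]
 [-9.43828153e-01  2.19101192e-03  3.30429443e-01]
 [-2.25858561e-03 -9.99997433e-01  1.79431997e-04]] [ 0.20630518 -0.58914939  0.25206123]
scene {'vfov': 44.347524359479564, 'cx': 271.773110271338, 'cy': 212.83834744345262, 'R': [[-0.8975772348716696, -0.4403243286934632, 0.02167009461858575], [-0.20717977642968782, 0.3779159666948102, -0.9023613812412803], [0.3891421946778222, -0.8144286387878176, -0.430435064375046]], 't': [0.5301337501654882, 0.23505764522506123, 1.1779646226646387]}
side {'vfov': 45.99959074873033, 'cx': 276.87427450377476, 'cy': 210.46974477936115, 'R': [[0.9956807631328484, -0.0915264608213612, 0.015579630826973195], [-0.03470528106160452, -0.5225554163865577, -0.8518986913192826], [0.08611249266874106, 0.8476784436179717, -0.5234748273143506]], 't': [-0.6188623263572993, 0.07544423802058217, 1.5665610082400552]}
wrist {'vfov': 66.97167887879954, 'cx': 278.50659143170907, 'cy': 203.6488786325267, 'tool_from_camera': [[0.999999866988758, 0.00017818329594865593, 0.00048401774438347326, 0.0004333521445407662], [-0.0004012481929181816, -0.3208776055048485, 0.9471205843425426, -0.11983228679091273], [0.0003240715222184422, -0.9471206525761038, -0.32087749132879456, 0.08217052781358397], [0.0, 0.0, 0.0, 1.0]]}
```

View pics/scene0.png

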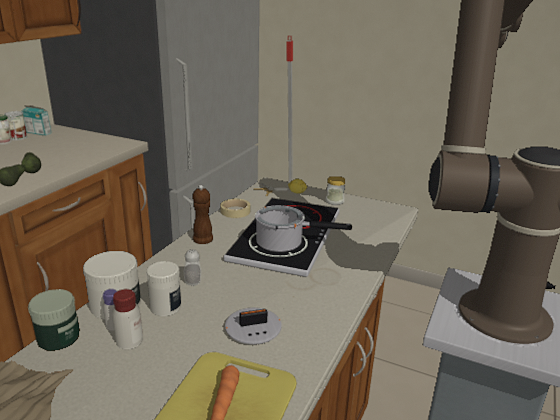

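View pics/side0.png

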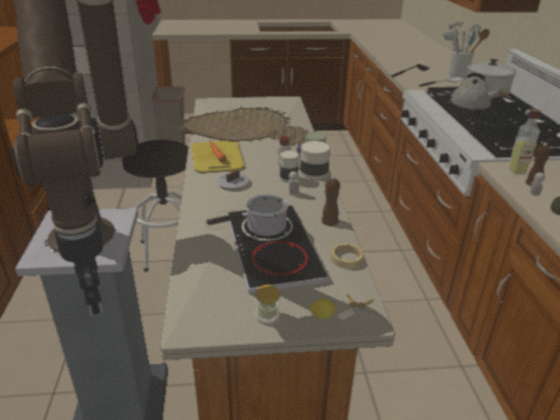

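View pics/wrist0.png

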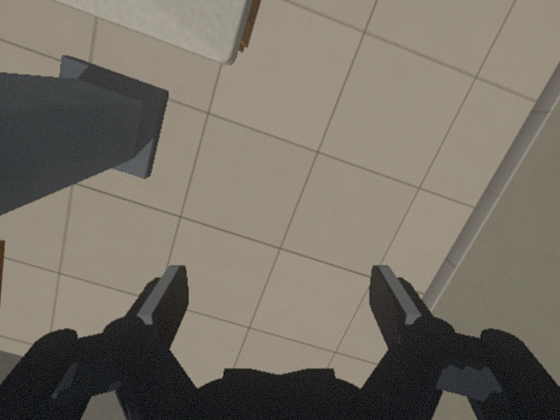

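The scene view shows the pan at (280,228) with its handle tip at (350,226). The lid is at (253,322), salt at (192,268), mill at (202,215) and jar at (336,190). In the side view the red ring is at (279,258), on the −y side of the pan. Next I'll measure coarse positions.

```bash
cat > h.py <<'E'
from bench import env
import numpy as np, cv2
H,W=420,560
def K(n):
    c=env.camera_info(n); f=H/2/np.tan(np.radians(c["vfov"]/2)); return f,c
def cam_pose(n):
    f,c=K(n)
    if n!="wrist":
        R=np.array(c["R"]);t=np.array(c["t"]); return f,c,R.T,-R.T@t
    T=np.array(c["tool_from_camera"]);Rt=np.array(env.get_tool_rot());p=np.array(env.get_eef_pos())
    return f,c,Rt@T[:3,:3],Rt@T[:3,3]+p
def ray(P,uv):
    f,c,R,o=P; uv=np.atleast_2d(uv).astype(float)
    d=np.c_[(uv[:,0]-c["cx"])/f,(uv[:,1]-c["cy"])/f,np.ones(len(uv))]@R.T
    return o,d
def onplane(P,uv,z):
    o,d=ray(P,uv); return o+d*((z-o[2])/d[:,2])[:,None]
def proj(P,X):
    f,c,R,o=P; q=(np.atleast_2d(X)-o)@R
    return np.c_[q[:,0]/q[:,2]*f+c["cx"],q[:,1]/q[:,2]*f+c["cy"]]
def snap(n,name):
    P=cam_pose(n); im=env.snapshot(n)[:,:,::-1].copy(); cv2.imwrite(f"pics/{name}.png",im); return P,im
E
python3 - <<'E'
from h import *
for n,pts in {"scene":dict(pan=(280,212,.105),handtip=(350,226,.09),lid=(253,326,.015),lidbar=(253,312,.047),salt=(192,283,0),mill=(202,240,0),jar=(336,200,0),red=(305,215,.025)),
 "side":dict(pan=(267,201,.105),handtip=(208,220,.09),lid=(234,182,.015),red=(279,258,.025),jar=(268,318,0),mill=(329,222,0),salt=(294,193,0))}.items():
    P=cam_pose(n); print(n,P[3].round(3))
    for k,(u,v,z) in pts.items(): print(k,onplane(P,(u,v),z)[0].round(3))
for n,(x0,y0,x1,y1) in {"scene":(180,160,380,360),"side":(180,150,380,340)}.items():
    im=cv2.imread(f"pics/{n}0.png")[y0:y1,x0:x1]; cv2.imwrite(f"pics/{n}0c.png",cv2.resize(im,None,fx=3,fy=3,interpolation=cv2.INTER_CUBIC))
E
```

```text
scene [0.066 1.104 0.708]
pan [ 0.594 -0.052  0.105]
handtip [ 0.406 -0.092  0.09 ]
lid [0.48  0.317 0.015]
lidbar [0.483 0.311 0.047]
salt [0.702 0.221 0.   ]
mill [0.801 0.023 0.   ]
jar [ 0.559 -0.43   0.   ]
red [ 0.587 -0.223  0.025]
side [ 0.484 -1.345  0.894]
pan [ 0.588 -0.009  0.105]
handtip [ 0.405 -0.084  0.09 ]
lid [0.487 0.291 0.015]
red [ 0.609 -0.201  0.025]
jar [ 0.56  -0.417  0.   ]
mill [0.798 0.018 0.   ]
salt [0.705 0.22  0.   ]
```

View pics/scene0c.png

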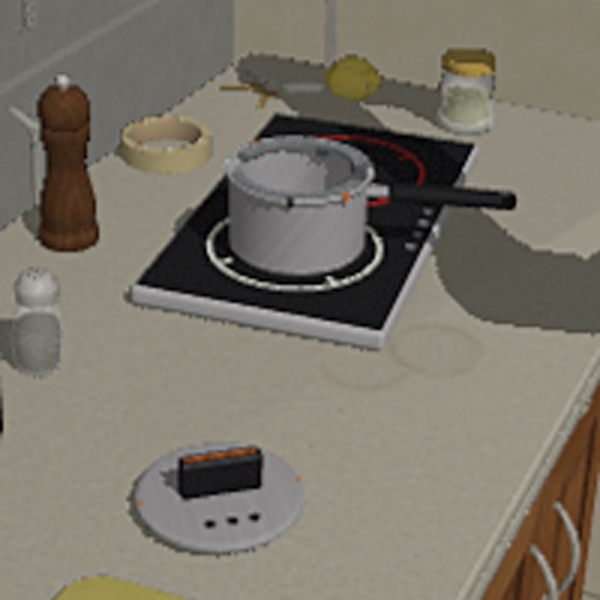

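View pics/side0c.png

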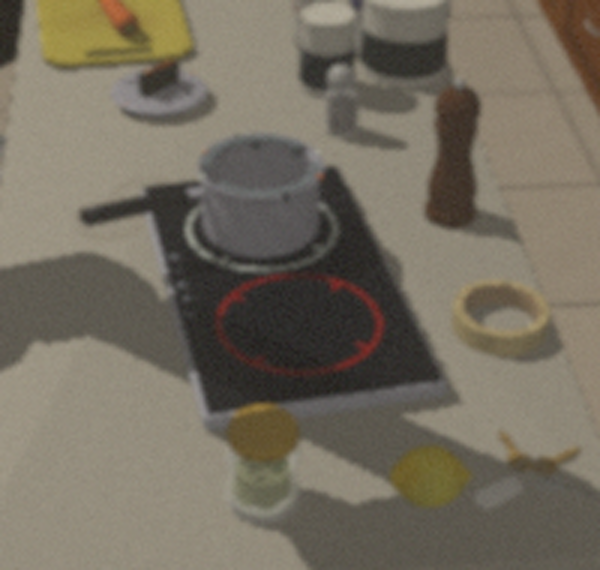

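```bash
cat >> h.py <<'E'
def down(a):
    "tool pointing down, jaw (x) axis at angle a deg in world xy"
    a=np.radians(a); x=np.array([np.cos(a),np.sin(a),0]); y=np.array([0,0,-1.]); return np.c_[x,y,np.cross(x,y)]
E
python3 - <<'E'
from h import *
for p,a in [((.5,-.1,.38),105),((.5,-.1,.38),-75),((.45,.3,.3),20),((.45,.3,.3),-90),((.45,.3,.3),90)]:
    q=env.ik(p,down(a)); print(p,a,None if q is None else np.round(q,0))
E
```

```text
(0.5, -0.1, 0.38) 105 [ -16.   -1.  100.   -0.   81. -121.]
(0.5, -0.1, 0.38) -75 [-16.  -1. 100.  -0.  81.  59.]
(0.45, 0.3, 0.3) 20 [ 29.   6. 102.  -0.  72.   9.]
(0.45, 0.3, 0.3) -90 [ 29.   6. 102.  -0.  72. 119.]
(0.45, 0.3, 0.3) 90 [ 29.   6. 102.  -0.  72. -61.]
```

Run:
```python
from h import *
env.goto((.55,-.1,.38),down(-75))
snap("wrist","w1")
print(env.get_time(),env.get_eef_pos(),env.get_force())
```

```text
2.3917 [ 0.54978692 -0.10089645  0.37962059] [-0.89083086 -0.57531215  0.62419176]
```

View pics/w1.png

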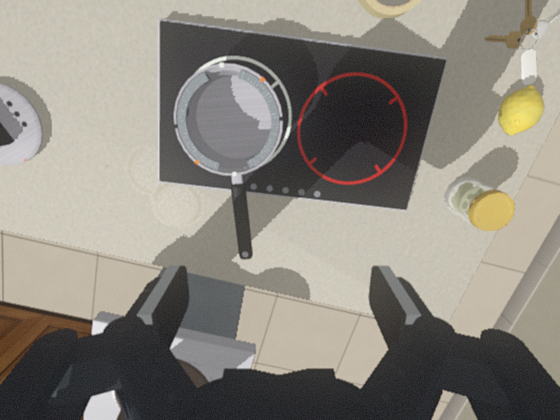

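The wrist view shows the red ring centred near (353,128) and the pan rim near (232,120). The rim's orange marks are at (262,79) and (196,162), and the black handle runs from (238,185) to (245,255).

```bash
cat >> h.py <<'E'
from scipy.optimize import least_squares
def circ(p):
    p=p[:,:2]; c=p.mean(0); r=least_squares(lambda q:np.hypot(*(p-q[:2]).T)-q[2],[*c,.07],loss='soft_l1',f_scale=.002); return r.x, np.abs(r.fun).mean()
def blobs(m,amin=3):
    n,_,s,c=cv2.connectedComponentsWithStats(m.astype(np.uint8)); return [(c[i].round(1),s[i,4]) for i in range(1,n) if s[i,4]>=amin]
def red_mask(im):
    h=cv2.cvtColor(im,cv2.COLOR_BGR2HSV); return (((h[...,0]<5)|(h[...,0]>174))&(h[...,1]>140)&(h[...,2]>80))
def orange_mask(im):
    h=cv2.cvtColor(im,cv2.COLOR_BGR2HSV); return ((h[...,0]>=5)&(h[...,0]<18)&(h[...,1]>110)&(h[...,2]>110))
E
python3 - <<'E'
from h import *
P=cam_pose("wrist"); im=cv2.imread("pics/w1.png")
m=red_mask(im); m[:, :280]=0;m[:60]=0;m[200:]=0;m[:,420:]=0
v,u=np.nonzero(m); print("red",m.sum(),circ(onplane(P,np.c_[u,v],.025)))
o=orange_mask(im); o[:,300:]=0;o[200:]=0; print(b:=blobs(o))
print([onplane(P,c,.105)[0].round(4) for c,_ in b])
g=cv2.cvtColor(im,cv2.COLOR_BGR2GRAY)
h=g<60; h2=np.zeros_like(h); h2[212:252,225:260]=h[212:252,225:260]
v,u=np.nonzero(h2); X=onplane(P,np.c_[u,v],.0945)
ln=cv2.fitLine(X[:,:2].astype(np.float32),cv2.DIST_HUBER,0,.001,.001).ravel(); print("handle",ln,X.min(0),X.max(0),np.degrees(np.arctan2(ln[1],ln[0])))
c=im[40:270,160:430]; cv2.imwrite("pics/w1c.png",cv2.resize(c,None,fx=2.6,fy=2.6,interpolation=cv2.INTER_CUBIC))
E
```

```text
red 1215 (array([ 0.60986838, -0.1960874 ,  0.07768898]), np.float64(0.00183025812639464))
[(array([262.4,  78.6]), np.int32(17)), (array([196.2, 161.8]), np.int32(15))]
[array([ 0.6429, -0.0574,  0.105 ]), array([ 0.5271, -0.0006,  0.105 ])]
handle [ 0.9585083   0.28506464  0.4461077  -0.07643811] [ 0.4139951  -0.09387155  0.0945    ] [ 0.47365838 -0.06232797  0.0945    ] 16.562712
```

View pics/w1c.png

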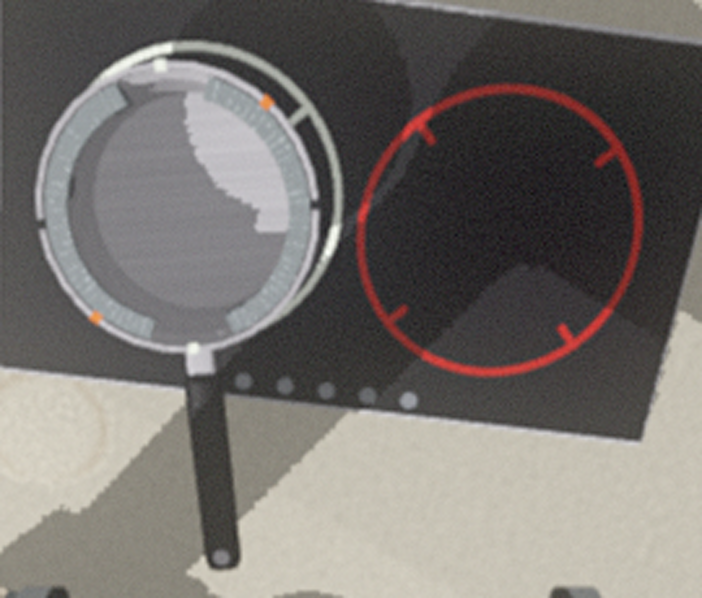

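Run:
```python
from h import *
c=np.array([.585,-.029]); a=np.radians(18.8); g=c-.125*np.array([np.cos(a),np.sin(a)]); R=down(18.8-90)
d=np.array([.6099,-.1961])-c
print(g,d,[env.ik((*q,.089),R).round(0) for q in (g,g+d)])
env.goto((*g,.2),R)
print(env.line_to((*g,.089),force_limit=15))
env.clamp(); print("w",env.get_grip_width(),env.get_force(),env.get_eef_pos())
print(env.line_to((*(g+d),.089),feed=.07,force_limit=25))
print(env.get_time(),env.get_eef_pos(),env.get_force(),g+d)
env.snapshot; snap("scene","s2")
```

```text
[ 0.46666884 -0.06928321] [ 0.0249 -0.1671] [array([-14.,  15., 120.,  -0.,  45.,  57.]), array([-30.,  21., 110.,  -0.,  48.,  41.])]
False
w 0.019358137935464304 [-0.79334253  0.59393199  4.19036737] [ 0.46669927 -0.06921043  0.08940682]
False
7.2833 [ 0.49122797 -0.23436829  0.08878837] [-1.07756038  6.42534137  5.63079825] [ 0.49156884 -0.23638321]
```

View pics/s2.png

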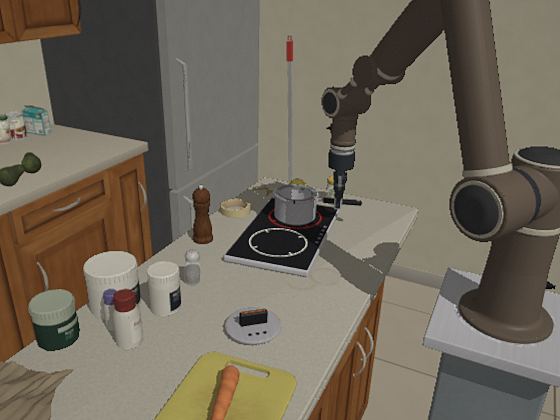

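The handle is gripped and the pan now stands on the red ring, around (294,205). I'll release it, check from above, then look at the lid.

Run:
```python
from h import *
env.open_gripper(); env.wait(.2)
p=env.get_eef_pos(); env.line_to((p[0],p[1],.2),feed=.2)
env.goto((.55,-.12,.38),down(-71)); env.wait(.15)
P,im=snap("wrist","w3")
m=red_mask(im); v,u=np.nonzero(m); print(m.sum())
o=orange_mask(im); print([(c,s,onplane(P,c,.105)[0].round(4)) for c,s in blobs(o)])
r=down(20-90)
env.goto((.45,.3,.3),r); env.wait(.15)
P,im=snap("wrist","w4")
print(env.get_time(),[(c,s,onplane(P,c,.047)[0].round(4)) for c,s in blobs(orange_mask(im))])
```

```text
568
[(array([392. ,  96.8]), np.int32(18), array([ 0.6677, -0.22  ,  0.105 ])), (array([312.5, 173.7]), np.int32(13), array([ 0.5515, -0.165 ,  0.105 ])), (array([  6.7, 296.6]), np.int32(84), array([0.236 , 0.1898, 0.105 ])), (array([ 22.2, 301.8]), np.int32(5), array([0.2342, 0.1678, 0.105 ])), (array([ 22.7, 308.7]), np.int32(30), array([0.222 , 0.1662, 0.105 ])), (array([ 36. , 306.5]), np.int32(24), array([0.2324, 0.148 , 0.105 ])), (array([ 55.6, 308.8]), np.int32(16), array([0.2377, 0.1202, 0.105 ])), (array([ 62.5, 310. ]), np.int32(4), array([0.2388, 0.1103, 0.105 ])), (array([ 10.4, 319.2]), np.int32(40), array([0.1967, 0.1822, 0.105 ])), (array([ 54.7, 314. ]), np.int32(7), array([0.2278, 0.1205, 0.105 ])), (array([ 32.7, 322.9]), np.int32(242), array([0.2007, 0.15  , 0.105 ])), (array([ 57.1, 325.9]), np.int32(68), array([0.2071, 0.1147, 0.105 ])), (array([ 33.7, 329.3]), np.int32(3), array([0.1891, 0.1476, 0.105 ])), (array([ 10.6, 336.7]), np.int32(17), array([0.1633, 0.1798, 0.105 ])), (array([ 32.9, 333.8]), np.int32(12), array([0.1801, 0.148 , 0.105 ])), (array([ 17.
[... 299 characters left out ...]
.int32(78), array([0.1216, 0.1851, 0.105 ])), (array([  6. , 348.7]), np.int32(3), array([0.1372, 0.1851, 0.105 ])), (array([ 14.3, 350.7]), np.int32(3), array([0.1374, 0.1726, 0.105 ])), (array([ 15.6, 360.6]), np.int32(20), array([0.1178, 0.1693, 0.105 ])), (array([  0.8, 365.7]), np.int32(6), array([0.0994, 0.1908, 0.105 ])), (array([  5. , 372.8]), np.int32(71), array([0.0865, 0.1837, 0.105 ]))]
11.8083 [(array([260. ,  90.5]), np.int32(6), array([0.527 , 0.3479, 0.047 ])), (array([ 81.5, 120.6]), np.int32(2791), array([0.4271, 0.5288, 0.047 ])), (array([277.5, 139.1]), np.int32(156), array([0.4836, 0.3117, 0.047 ])), (array([294. , 178.2]), np.int32(4), array([0.4465, 0.2771, 0.047 ]))]
```

View pics/w3.png

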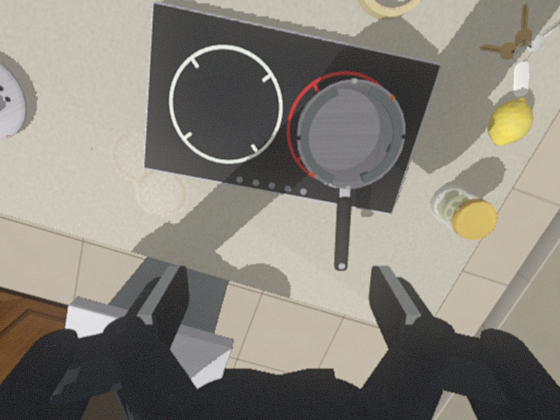

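View pics/w4.png

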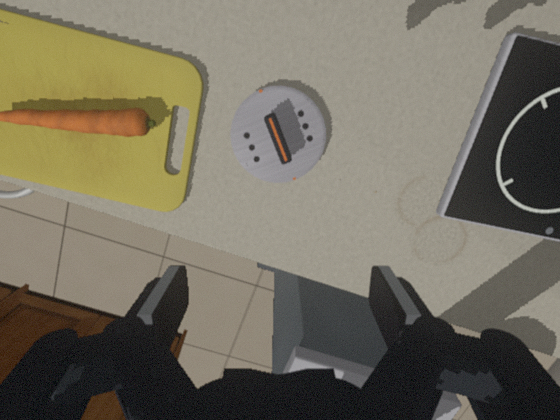

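The pan is 4 mm from the red ring's centre with its x axis at about 19.7°. The lid's orange bar line is at (277,139), with its rim marks at (260,90) and (294,178). I'll measure the lid.

```bash
cat >> h.py <<'E'
def lidmeas(P,im,z,amin=60,box=None):
    o=orange_mask(im).astype(np.uint8)
    n,l,s,c=cv2.connectedComponentsWithStats(o); out=[]
    for i in range(1,n):
        if s[i,4]<amin: continue
        v,u=np.nonzero(l==i); X=onplane(P,np.c_[u,v],z)[:,:2].astype(np.float32)
        (x,y),(w,h),_=cv2.minAreaRect(X); ln=cv2.fitLine(X,cv2.DIST_L2,0,.001,.001).ravel()
        out.append((c[i].round(1),s[i,4],np.round((x,y,w,h),4),X.mean(0).round(4),round(float(np.degrees(np.arctan2(ln[1],ln[0]))),1)))
    return out
E
python3 - <<'E'
from h import *
P=cam_pose("wrist"); im=cv2.imread("pics/w4.png")
for b in lidmeas(P,im,.047): print(b)
A=onplane(P,[(260,90.5),(294,178.2)],.017)[:,:2]; print(A,A.mean(0),np.linalg.norm(A[0]-A[1]),np.degrees(np.arctan2(*(A[0]-A[1])[::-1])))
E
```

```text
(array([ 81.5, 120.6]), np.int32(2791), array([0.421 , 0.5382, 0.03  , 0.1635]), array([0.4268, 0.5287], dtype=float32), -73.0)
(array([277.5, 139.1]), np.int32(156), array([0.4828, 0.3112, 0.0527, 0.0041]), array([0.4833, 0.3116], dtype=float32), 41.2)
[[0.52671117 0.3497077 ]
 [0.43977688 0.27312936]] [0.48324402 0.31141853] 0.1158525534566803 41.376052826014636
```

Run:
```python
from h import *
R=down(41.3-90); c=(.4832,.3115)
env.goto((*c,.15),R)
env.wait(.1); P,im=snap("wrist","w5")
for b in lidmeas(P,im,.047): print(b)
print(env.get_eef_pos())
print(env.line_to((*c,.043),feed=.1,force_limit=10), env.get_eef_pos())
env.clamp(); print("w",env.get_grip_width(),env.get_force(),env.get_eef_pos())
env.line_to((*c,.2),feed=.15); env.wait(.2); print(env.get_force(),env.get_grip_width(),env.get_time())
snap("wrist","w6")
```

```text
(array([39.7, 95.5]), np.int32(2990), array([0.4412, 0.4869, 0.0278, 0.0534]), array([0.4416, 0.4873], dtype=float32), -72.9)
(array([277.4, 212.2]), np.int32(267), array([0.4828, 0.3114, 0.0517, 0.003 ]), array([0.4839, 0.312 ], dtype=float32), 41.4)
[0.48491795 0.31241338 0.15277173]
False [0.4838774  0.31188001 0.04373182]
w 0.013208574138365516 [ 0.20581982 -0.02424379  1.50095884] [0.48350285 0.3116647  0.04326869]
[-0.23039514 -0.71105353 -1.71729357] 0.01305781563070638 15.8917
```

View pics/w5.png

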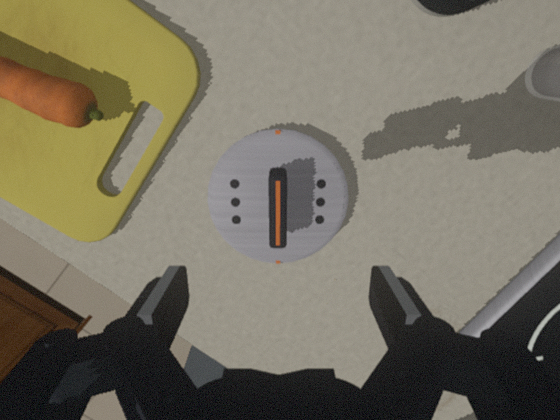

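View pics/w6.png

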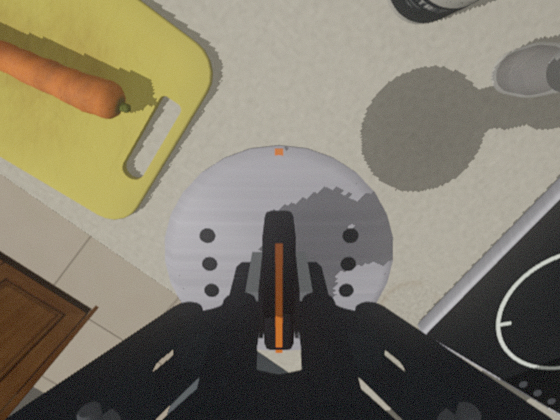

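The lid is held centrally, with its bar vertical in the image and its marks at (279,151) and (279,350). I'll compute its offset in the hand and take a second pan fix from a lower hover, standing back so the lid doesn't block the view.

Run:
```python
from h import *
P=cam_pose("wrist"); im=cv2.imread("pics/w6.png"); p=np.array(env.get_eef_pos()); R=np.array(env.get_tool_rot())
bl=[b for b in blobs(orange_mask(im),4) if 250<b[0][0]<300]; print(bl)
mk=[bl[0][0],bl[-1][0]]
A=onplane(P,mk,p[2]-.026); print("marks mid in tool",R.T@(A.mean(0)-p), np.linalg.norm(A[0]-A[1]), np.degrees(np.arctan2(*(A[0]-A[1])[:2][::-1])))
print("tool a",np.degrees(np.arctan2(R[1,0],R[0,0])))
a=19.7-90
env.goto((.50,-.23,.34),down(a)); env.wait(.3)
P,im=snap("wrist","w7"); print(env.get_eef_pos(),env.get_time())
print([(c,s,onplane(P,c,.105)[0].round(4)) for c,s in blobs(orange_mask(im))])
```

```text
[(array([278.5, 151.5]), np.int32(48)), (array([278.5, 298.1]), np.int32(695)), (array([278.5, 351. ]), np.int32(18))]
marks mid in tool [0.00029218 0.02599914 0.00044534] 0.11497454136694213 41.31563082377314
tool a -48.70252654430728
[ 0.50015385 -0.22961316  0.33988262] 18.3083
[(array([326.7,  11.3]), np.int32(26), array([ 0.6676, -0.22  ,  0.105 ])), (array([237.5, 108.3]), np.int32(20), array([ 0.5512, -0.1651,  0.105 ])), (array([278.5, 151.5]), np.int32(48), array([ 0.5225, -0.222 ,  0.105 ])), (array([278.5, 293.3]), np.int32(807), array([ 0.3484, -0.2846,  0.105 ])), (array([278.5, 350.9]), np.int32(16), array([ 0.2598, -0.3165,  0.105 ]))]
```

View pics/w7.png

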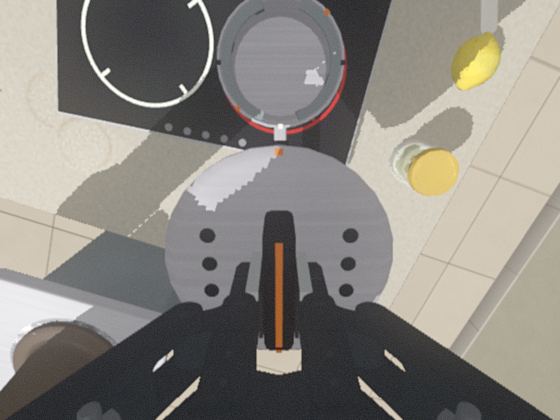

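Run:
```python
from h import *
c=(.6094,-.1925); R=down(19.75-90)
env.goto((*c,.18),R); env.wait(.3)
p=np.array(env.get_eef_pos()); f0=np.array(env.get_force()); print(p,f0)
for z in (.155,.148,.143,.140,.138,.137,.1365):
    hit=env.line_to((*c,z),feed=.04,force_limit=8); env.wait(.1)
    f=np.array(env.get_force())-f0; print(z,hit,np.round(env.get_eef_pos(),4),f.round(1),np.round(env.get_wrist_torque(),2))
    if hit: break
print(env.get_time()); snap("wrist","w8"); snap("scene","s8")
```

```text
[ 0.60984244 -0.19334082  0.18199073] [ 0.98600725 -0.57264511 -0.65874862]
0.155 False [ 0.6097 -0.1926  0.1554] [-0.8 -0.4 -1.1] [-0.01  0.03 -0.03]
0.148 False [ 0.6094 -0.1925  0.1479] [0.2 1.  0.2] [ 0.   -0.01 -0.03]
0.143 False [ 0.6093 -0.1925  0.1429] [-2.2  1.  -1.2] [ 0.01 -0.   -0.02]
0.14 False [ 0.6094 -0.1925  0.14  ] [-0.8  0.7 -0.9] [ 0.01 -0.04 -0.02]
0.138 False [ 0.6094 -0.1925  0.138 ] [-0.6  0.1 -0.1] [-0.03  0.    0.02]
0.137 False [ 0.6097 -0.1926  0.1373] [-0.5  0.3  0.4] [-0.01 -0.07  0.02]
0.1365 False [ 0.6098 -0.1927  0.1373] [-1.9  0.2  6. ] [0.09 0.2  0.03]
22.4917
```

View pics/w8.png

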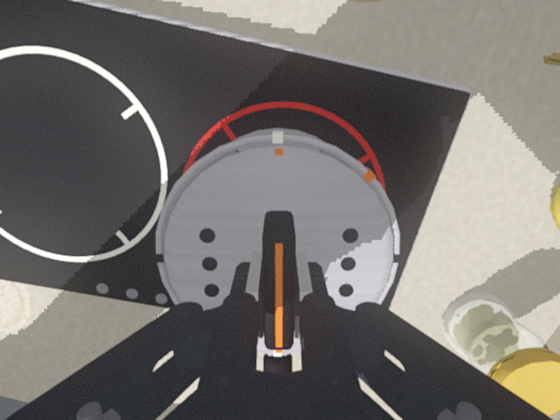

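The lid seated with no resistance at the predicted height, and its orange mark (279,152) lines up with the pan's white mark (278,137). Now I'll turn it 45° clockwise while watching the forces.

Run:
```python
from h import *
p=(.6095,-.1925,.1373)
env.line_to(p,feed=.02); env.wait(.3)
for d in (5,10,15,20,25,30,35,40,45):
    env.goto(p,down(19.75-90-d)); 
    T=np.array(env.get_wrist_torque()); f=np.array(env.get_force()); R=np.array(env.get_tool_rot())
    print(d,np.degrees(np.arctan2(R[1,0],R[0,0])).round(2),f.round(1),T.round(2),np.round(env.get_eef_pos(),4))
    if abs(T[2])>1.5 or np.linalg.norm(f)>20: print("stop"); break
env.wait(.3); print(env.get_time(),env.get_grip_width(),env.get_force())
P,im=snap("wrist","w9"); print([b for b in blobs(orange_mask(im),4)])
o=[(c,onplane(P,c,.105)[0].round(4)) for c,s in blobs(orange_mask(im),4) if s<80]; print(o)
snap("scene","s9")
```

```text
5 -75.16 [0.1 0.1 2.7] [ 0.    0.01 -0.11] [ 0.6096 -0.1925  0.1373]
10 -80.09 [ 0.1 -0.4  3. ] [-0.01  0.04 -0.11] [ 0.6095 -0.1925  0.1373]
15 -85.05 [0.2 0.1 2.3] [-0.06 -0.03 -0.09] [ 0.6095 -0.1925  0.1373]
20 -90.04 [0.4 0.5 2.9] [-0.01 -0.05 -0.06] [ 0.6095 -0.1925  0.1373]
25 -95.03 [-0.1  0.8  2.7] [-0.07 -0.   -0.03] [ 0.6095 -0.1925  0.1373]
30 -100.02 [0.2 0.4 2.8] [-0.04  0.04 -0.08] [ 0.6095 -0.1925  0.1373]
35 -105.02 [-0.1 -0.1  1.9] [ 0.01  0.   -0.03] [ 0.6095 -0.1925  0.1373]
40 -110.02 [ 0.7 -0.1  2.3] [-0.    0.   -0.09] [ 0.6095 -0.1925  0.1373]
45 -115.02 [ 0.8 -0.3  2.6] [-0.02 -0.03 -0.04] [ 0.6095 -0.1925  0.1373]
25.6917 0.013167820986472326 [ 0.46821762 -0.53558609  2.41994895]
[(array([277.6, 137.2]), np.int32(113)), (array([278.5, 151.5]), np.int32(48)), (array([278.5, 294.9]), np.int32(838)), (array([277.8, 352.3]), np.int32(50))]
[(array([278.5, 151.5]), array([ 0.6612, -0.2176,  0.105 ])), (array([277.8, 352.3]), array([ 0.5521, -0.1659,  0.105 ]))]
```

View pics/w9.png

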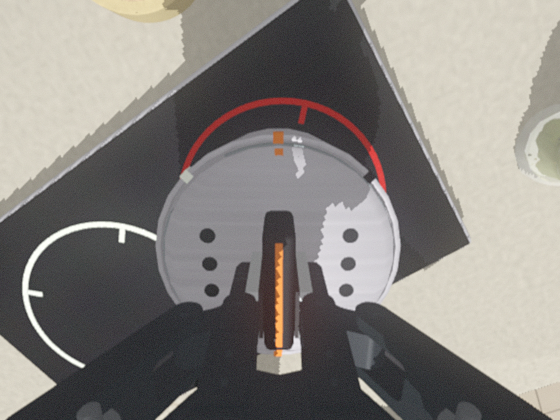

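View pics/s9.png

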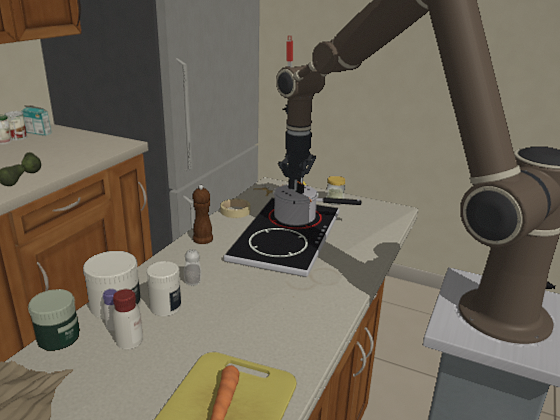

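The lid mark at (278,151) lines up with the pan's orange half-way mark at (278,137). The white mark is now off to the left at (187,175), so the pan did not turn with the lid. I'm handing the job in.

Run:
```python
from bench import env
env.job_done(); print(env.get_time(), env.get_grip_width())
```

```text
the job is handed in; nothing more can be done
the job is handed in; nothing more can be done
```

The job is handed in, at about 26 s of the 54 s allowed. No verdict is reported, so the results below are from my own checks.

- **Pan:** I gripped it by the handle and slid it flat to the red ring. It measured about 4 mm from the ring's centre, within the 25 mm allowed, and stayed standing on the hob.
- **Lid seating:** I dropped the lid in with its bar in line with the handle. It seated within 1 mm of the predicted height, with about 6 N of contact force.
- **Lid turn:** I turned it clockwise by 44.8° at the tool, at about 0.1 N·m. The last wrist picture shows the lid's mark on the pan's orange half-way mark.
- **Grip:** The fingers were still holding the bar when I handed in, closed to 13.2 mm on the 14 mm bar. I did not measure the grip force directly.
- **Salt shaker, pepper mill and jar:** The arm kept clear of them, and in the last scene picture they look undisturbed. I judged that by eye and did not re-measure their positions.

None of the checks failed. The one disagreement was the first handle-line fit, which was about 2° off the pan's heading. I used the rim marks instead, which agreed with each other to about 1° across the three pictures.

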